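# Add the red culture dish to its pile

## Robot

A 6-joint arm with a two-finger parallel gripper is mounted at the origin on a cart in front of the work surface, level with it; the furniture and walls round the work are solid. World frame = base frame: x ahead of the robot, y to its left, z up, the work surface at z = 0. Lengths are in mm, angles in rad, forces in N, time in s.
With the tool pointing down it reaches from about 400 to 925 mm from the base axis. Payload 12.5 kg.
Tool frame: the origin (TCP) lies between the finger pads; the fingertips stand 11 mm ahead of it and the grasp point (between the pads) lies 8 mm behind it (env.tip_extent is the distance from the TCP to the fingertips, in mm); x points along the fingers, z is the direction in which the jaws open and shut, and the axes are right-handed (so a half turn about x gives the same grasp; the last joint's range is limited). The gripper opens to 95 mm and grips with 3 to 60 N. Pads are 20 mm wide; open, the fingers measure 119 mm over their backs; the gripper's body (75 mm by 180 mm) begins 59 mm behind the grasp point.
Start: joints at [1.065, 0.491, 1.559, -0, 1.092, -0.106], TCP at [243.256, 575.736, 225.661] pointing down, gripper open.
Joint ranges: [-3.1, 3.1], [-0.84, 2.19], [0.05, 2.79], [-1.13, 4.28], [0.06, 2.93], [-2.69, 2.69]. Speed limits (rad/s): [2.22, 2.22, 2.79, 3.14, 3.14, 3.14].

## Interface

Orientations are given as [roll, pitch, yaw] about the fixed x, y, z axes, in that order (R = Rz(yaw) Ry(pitch) Rx(roll)).
In Python, from cell import status, imaging, env gives the robot as it stands. The module is installed in compiled form; this text tells all that it offers.
- The arm moves only by the tool apply_moves, never from a script. Its argument "increments" is a list of rows, each a list of 5 numbers: the closure, from 0 (fully open) to 1 (shut), then the shift along the tool's x, y, z in mm, then the turn about the tool's x in degrees. A call has 1 to 10 rows; each row shifts and turns the commanded pose from where the row before left it, along the tool's axes as they then stand; what a row does not reach is not made up. A row lasts 1/10 s, in which the tool goes at most 50 mm and 8.59 degrees, less where a joint would pass 70% of its speed; a pose out of reach is approached as far as the arm can. A call with a gripper value outside its range is refused whole. The fingers move at their own pace and stop on an object; the grip force is fixed at half the most. Time passes only in rows, so rows that do not move let the fingers close. It gives the time, the measured TCP pose, the force and the opening at its end, in the units of the state.
- status.state(): the state, without advancing time (a new reading comes with each control period).
- imaging.read_camera(name): name is "scene" or "top"; returns a dict with "pixels" (480x640x3 uint8, red, green, blue), "fovy" (degrees; the focal length in pixels is half the picture's height over the tangent of half this angle, whatever the lens; pixels are square), "cx", "cy" (the principal point, pixels), "distortion" ([k1, k2, p1, p2, k3] as OpenCV has them; the pictures are not rectified), "R" (3x3) and "t" (3): a world point X has camera coordinates R X + t. Camera axes: x right, y down, z forward; pixel columns grow to the right and rows downward; lengths in mm; the calibration is good to about 2 mm. A picture is of the moment at which its call begins. There is no depth.
- env.job_done(): hands the job in, once; it reports no verdict.
The state is a dict: "t": time; "joints": joint angles; "qvel": joint speeds; "tau": joint torques, N m; "eef_pos": TCP position; "tcp_rot": TCP orientation; "ft_force": force on the tool from outside, world axes, zero at the start; "moment": the same for the moment, N m; "opening": opening from 0.0 (shut) to 1.0 (fully open).
Only numpy, scipy, OpenCV 4.12 (cv2) and the standard library are available. Lean on these libraries where they do the work, as an engineer would, in place of code of your own. Each camera call takes 0.05 s, during which the arm holds its last target. There are 200 camera calls.

## Task

Pick up the loose red culture dish from the worktop and stack it, level and centred, on the pile of red dishes in the carrier with the red band. How high that pile stands is not known, so lower the dish gently until you feel it touch the pile, and only then let go. Do not put it on the amber pile, and leave the loose amber dish where it is.

Things in the scene. Friction and masses are not known exactly. Their poses are not given: they have to be found in the camera images.
- dish_red_center (a point): The loose red culture dish: a flat closed round dish 55 mm across, 15 mm tall (rigid, about 40 g, red with a white lid rim), lying flat on the worktop. This point is its centre, 7.5 mm over its underside; its yaw means nothing. Grip it across its diameter from above. An amber and a green dish of the same size lie near, at least 95 mm away centre to centre.
- dish_amber_center (a point): The loose amber culture dish, a bystander of the same shape: 55 mm across, 15 mm tall. This point is its centre, half-way up.
- carrier_red: Fixed carrier: grey cup 72 mm across with a red band, rim 55 mm above the worktop, black foot 86 mm across. Origin: on its vertical axis at the worktop. A pile of red dishes, 55 mm across, stands centred in it and out of its top, on a stiff lift plate left at any height (it holds against 40 N): the pile's flat top is 80 to 116 mm above the worktop, not given. The dish goes flat on top of it.
- carrier_amber: The same kind of fixed carrier with an amber band and a pile of amber dishes, its top also 80 to 116 mm above the worktop. Not to be used. Same origin. The two carriers' axes are at least 130 mm apart, and they may stand either way round.
Not all that is in view belongs to the job. What is meant by the part that bears dish_red_center is not blue, and is the smaller of those in its own colour.

How it is judged (in metres and radians):
On the way:
1. the red dish, still held by the fingers, touches the top of the red pile, within 15 mm of its axis (contact force between dish_red and carrier_red above 0.5 N and contact force between the fingers and dish_red above 0.5 N and horizontal distance between dish_red_center and carrier_red below 0.015 m and z of dish_red_center in the frame of carrier_red above 0.08 m), for 0.1 s.
At the end, for the whole second after the job is handed in: The red dish rests, still and level (within about 6 degrees), on top of the red pile, its centre within 15 mm of the carrier's axis (horizontal distance between dish_red_center and carrier_red below 0.015 m and z of dish_red_center in the frame of carrier_red above 0.08 m and angle between dish_red_center's own z axis and vertical below 0.1 rad and contact force between dish_red and carrier_red above 0.1 N and linear speed of dish_red below 0.02 m/s); the robot touches nothing.
It fails at once if the red dish is put on the amber carrier or pile (contact force between dish_red and carrier_amber above 0.3 N).
It fails at once if the red dish is pressed on the pile with more than 40 N (contact force between dish_red and carrier_red above 40 N).
It fails at once if the loose amber dish is moved by more than 30 mm (distance of dish_amber_center from where it was at the start of the episode above 0.03 m).
It also fails if it takes over 42 s, if anything falls off the work surface, if the arm or the gripper's body presses on something with over 40 N, if the wrist force passes 120 N, or if a joint passes its speed limit or range.

## Working session

There is one attempt and no reset: what is moved stays moved. The work goes in short steps, Python scripts to look and compute and a tool call to move; the robot and the scene stay as the last step left them, time stands still between calls to the robot, and variables do not carry over. Pictures are saved under pics/ and viewed, about 8 in all and at most 12, crops included, and the job is handed in when it is done.

Besides the shell and the picture viewer there is one more tool, called after "Call:" by a JSON object that holds its "op" and its "data", one argument or row to a line. apply_moves: Moves the arm, as the interface text tells. Its arguments: {"type":"object","properties":{"increments":{"type":"array"}},"required":["increments"]}

```bash
mkdir -p pics; python3 - <<'E'
from cell import status, imaging, env
import cv2,pickle
s=status.state();print(s, env.tip_extent)
for n in("scene","top"):
    c=imaging.read_camera(n);pickle.dump(c,open(n+".pkl","wb"))
    print(n,c["fovy"],c["cx"],c["cy"],c["distortion"],c["R"],c["t"])
    cv2.imwrite(f"pics/{n}0.png",c["pixels"][:,:,::-1])
E
```

```text
{'t': 0.0, 'joints': array([ 1.06542885e+00,  4.91561091e-01,  1.55948167e+00,  1.19084760e-05,
        1.09171301e+00, -1.05579444e-01]), 'qvel': array([ 0.00016798,  0.00262576,  0.00067467,  0.00097595,  0.00042318,
       -0.00115953]), 'tau': array([ 1.07545438e-03, -6.12640715e+01, -2.58184147e+01,  6.92968885e-02,
        4.81116876e-02, -1.19804708e-04]), 'eef_pos': array([243.10714316, 575.50917014, 225.04970226]), 'tcp_rot': array([ 3.02693322,  1.56963316, -2.08524929]), 'ft_force': array([-0.09057242, -0.40900399, -1.2990159 ]), 'moment': array([-0.00616452,  0.02596415, -0.02388475]), 'opening': 1.0024178811842057} 11.0
scene 53.59740127426765 322.600989329286 229.45874919823518 [-0.10777986  0.          0.          0.          0.        ] [[ 0.90700282 -0.42036328  0.0253101 ]
 [-0.19043291 -0.46301132 -0.86565341]
 [ 0.37560777  0.7803302  -0.50000358]] [-433.64574944  117.46844955  850.44431328]
top 47.32541581495916 315.37686730513593 240.42645655628576 [0.04256279 0.         0.         0.         0.        ] [[ 0.02871824 -0.99949132 -0.01386935]
 [-0.99660829 -0.02755943 -0.07753958]
 [ 0.0771179   0.01604911 -0.9968928 ]] [ -18.93396431  507.25414141 1160.47249132]
```

View pics/scene0.png

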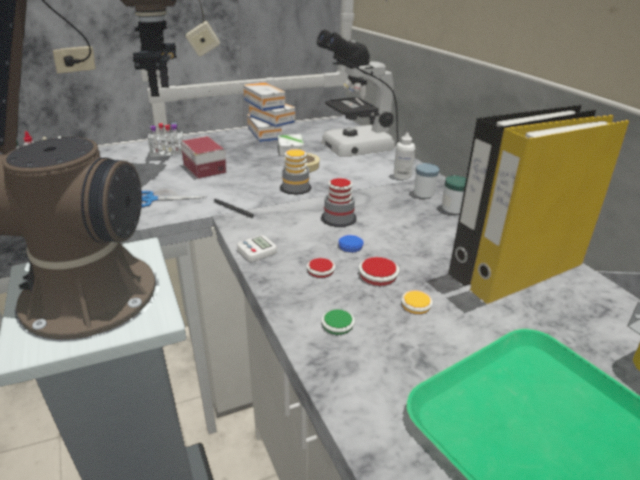

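View pics/top0.png

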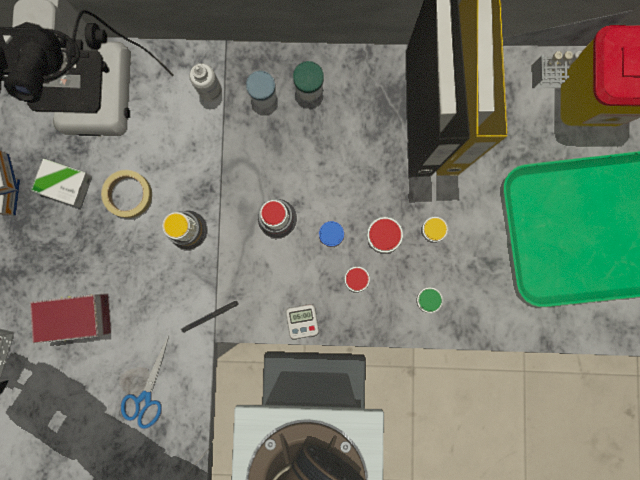

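The scene camera shows a small red disc at (321,267), a larger red one at (379,270), a blue one at (351,243), green at (338,321) and amber at (417,301). The top camera shows the small red disc at (357,279), the larger at (385,235), blue at (331,234), green at (430,300) and amber at (435,229). The red-banded carrier is at top (273,213) / scene (340,188), and the amber-banded one is at top (177,226) / scene (295,160).

Two discs could be the one meant. The small red disc fits: it is red, not blue, and the smaller of the two reds. I'll confirm it in one enlarged crop and triangulate.

```bash
cat > h.py <<'E'
import numpy as np,cv2,pickle
def cam(c):
    f=240/np.tan(np.radians(c["fovy"])/2)
    return np.array([[f,0,c["cx"]],[0,f,c["cy"]],[0,0,1]]),np.array(c["distortion"])
def ray(c,p):
    K,d=cam(c); u=cv2.undistortPoints(np.array([[p]],float),K,d)[0,0]
    R=np.array(c["R"]); return -R.T@np.array(c["t"]), R.T@np.array([*u,1])
def tri(rs):
    A=np.zeros((3,3));b=np.zeros(3)
    for o,v in rs:
        v=v/np.linalg.norm(v);P=np.eye(3)-np.outer(v,v);A+=P;b+=P@o
    X=np.linalg.solve(A,b); return X,[np.linalg.norm((np.eye(3)-np.outer(v,v)/(v@v))@(X-o)) for o,v in rs]
def atz(c,p,z):
    o,v=ray(c,p);return o+v*(z-o[2])/v[2]
def proj(c,X):
    K,d=cam(c);return cv2.projectPoints(np.array([X],float),cv2.Rodrigues(np.array(c["R"]))[0],np.array(c["t"],float),K,d)[0].ravel()
E
python3 - <<'E'
from h import *
C={n:pickle.load(open(n+".pkl","rb")) for n in("scene","top")}
def blob(n,p,col):
    im=C[n]["pixels"];h=cv2.cvtColor(im,cv2.COLOR_RGB2HSV)
    H,S=h[...,0],h[...,1]
    m={'r':((H<8)|(H>170)),'a':(H>15)&(H<30),'g':(H>50)&(H<75)}[col]&(S>130)
    k,l,st,ce=cv2.connectedComponentsWithStats(m.astype(np.uint8))
    i=l[p[1],p[0]];return ce[i],st[i]
for nm,a,b,col in [("red",(321,267),(357,279),'r'),("bigred",(379,270),(385,235),'r'),("amber",(417,301),(435,229),'a'),("green",(338,321),(430,300),'g'),("pileR",(340,184),(273,212),'r'),("pileA",(295,155),(176,226),'a')]:
    pa,sa=blob("scene",a,col);pb,sb=blob("top",b,col)
    X,e=tri([ray(C["scene"],pa),ray(C["top"],pb)])
    print(nm,pa.round(1),sa,pb.round(1),sb,X.round(1),np.round(e,1))
crops=[cv2.resize(C[n]["pixels"][y:y+60,x:x+80],(400,300),interpolation=cv2.INTER_CUBIC) for n,x,y in(("scene",315,235),("scene",300,172),("top",325,222),("top",240,185))]
cv2.imwrite("pics/crop.png",np.vstack([np.hstack(crops[:2]),np.hstack(crops[2:])])[:,:,::-1])
E
```

```text
red [320.5 264.4] [310 259  22  12 215] [356.6 278.7] [346 268  22  22 367] [428.4 -95.7  13.6] [0.4 0.4]
bigred [378.7 266.6] [363 258  33  19 484] [384.8 234.2] [370 219  31  31 758] [ 525.7 -153.8   19.2] [0.5 0.5]
amber [416.7 298.8] [405 291  25  16 312] [434.9 228.6] [424 218  23  22 377] [ 541.1 -261.8   13.7] [0.4 0.4]
green [337.7 318.3] [326 311  24  16 299] [429.9 299.8] [420 290  21  21 289] [ 388.  -252.8   13.8] [0.4 0.4]
pileR [340.1 182.1] [331 179  19   8 110] [273.  212.7] [262 202  23  23 415] [556.4  81.5  93.7] [0.6 0.6]
pileA [295.2 152.5] [287 150  17   6  83] [175.4 225. ] [164 214  24  23 432] [525.3 276.4 100.1] [0.7 0.7]
```

View pics/crop.png

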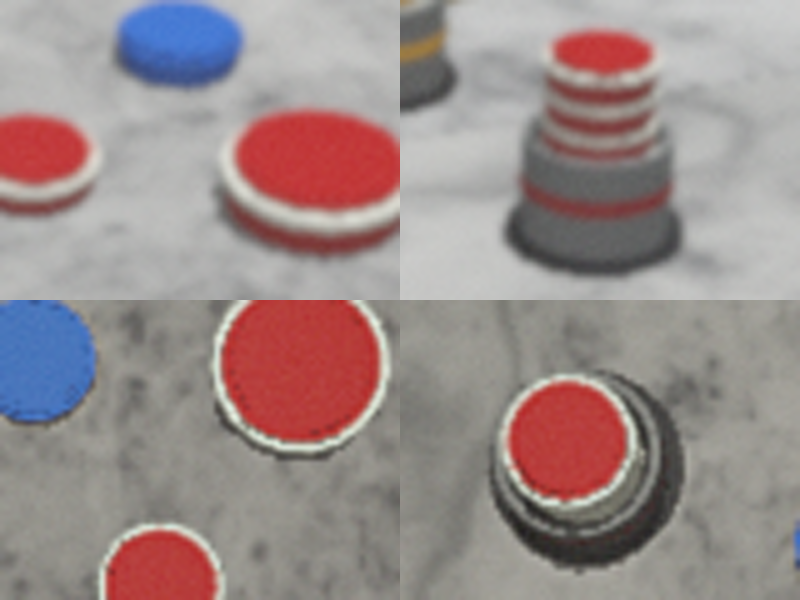

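The crop confirms it. The small red dish has a white lid rim and its top is about 14 mm up; the other red one is clearly larger. The red-banded carrier's pile triangulates at (556, 81.5), with its top about 94 mm up. Now I'll work out the move in tool axes.

```bash
cat >> h.py <<'E'
from scipy.spatial.transform import Rotation as Ro
def plan(target):
    from cell import status
    s=status.state();R=Ro.from_euler('xyz',s["tcp_rot"]).as_matrix()
    print("t",s["t"],"pos",s["eef_pos"].round(1),"F",s["ft_force"].round(2),"open",round(s["opening"],3),"q",s["joints"].round(2))
    print("R",R.round(3).tolist())
    p=s["eef_pos"]
    for T in target:
        T=np.array(T,float);print(T,"tool shift",(R.T@(T-p)).round(1));p=T
E
python3 -c "
from h import *
plan([(460,300,225),(428.4,-95.7,225),(428.4,-95.7,60)])"
```

```text
t 0.1 pos [243.2 575.5 225.2] F [0.04 0.43 0.17] open 1.002 q [ 1.07  0.49  1.56 -0.    1.09 -0.11]
R [[-0.0, -0.921, 0.389], [-0.001, 0.389, 0.921], [-1.0, 0.0, -0.001]]
[460. 300. 225.] tool shift [ 3.000e-01 -3.070e+02 -1.694e+02]
[428.4 -95.7 225. ] tool shift [ 3.000e-01 -1.249e+02 -3.768e+02]
[428.4 -95.7  60. ] tool shift [165.   -0.    0.2]
```

Call:
{"op": "apply_moves", "data": {
  "increments": [
    [0,0,-17,-9,0],
    [0,0,-35,-20,0],
    [0,0,-40,-22,0],
    [0,0,-40,-22,0],
    [0,0,-40,-22,0],
    [0,0,-40,-22,0],
    [0,0,-40,-22,0],
    [0,0,-35,-20,0],
    [0,0,-20,-10,0],
    [0,0,0,-20,0]
  ]
}}

```text
t: 1.1
eef_pos: [454.6, 279.9, 225.3]
tcp_rot: [-1.128, 1.57, 0.041]
ft_force: [-0.7, -0.1, -0.5]
opening: 1.0
```

Call:
{"op": "apply_moves", "data": {
  "increments": [
    [0,0,-10,-30,0],
    [0,0,-13,-40,0],
    [0,0,-13,-40,0],
    [0,0,-13,-40,0],
    [0,0,-13,-40,0],
    [0,0,-13,-40,0],
    [0,0,-13,-40,0],
    [0,0,-13,-40,0],
    [0,0,-13,-35,0],
    [0,0,0,0,0]
  ]
}}

```text
t: 2.1
eef_pos: [422.5, -83.8, 225.6]
tcp_rot: [-2.415, 1.57, -1.248]
ft_force: [-0.3, 0.2, 1.1]
opening: 1.0
```

```bash
python3 -c "
from h import *
plan([(428.4,-95.7,60),(428.4,-95.7,13.5)])"
```

```text
t 2.1 pos [422.5 -83.8 225.6] F [-0.31  0.18  1.08] open 1.0 q [-0.35  0.21  2.01 -0.    0.92 -1.52]
R [[0.0, -0.919, 0.393], [-0.001, 0.393, 0.919], [-1.0, -0.0, -0.0]]
[428.4 -95.7  60. ] tool shift [165.6 -10.   -8.5]
[428.4 -95.7  13.5] tool shift [46.5  0.   0. ]
```

Call:
{"op": "apply_moves", "data": {
  "increments": [
    [0,15,-5,-4,0],
    [0,30,-5,-4.5,0],
    [0,35,0,0,0],
    [0,35,0,0,0],
    [0,25,0,0,0],
    [0,15,0,0,0],
    [0,10,0,0,0],
    [0,0,0,0,0],
    [0,0,0,0,0]
  ]
}}

```text
t: 3.0
eef_pos: [429.2, -91.7, 61.1]
tcp_rot: [-1.261, 1.57, -0.09]
ft_force: [0.6, 0.7, -0.2]
opening: 0.999
```

```bash
python3 - <<'E'
from h import *
from cell import imaging
plan([(428.4,-95.7,13.5)])
o=[]
for n,x,y in(("scene",240,160),("top",290,210)):
    c=imaging.read_camera(n);p=proj(c,(428.4,-95.7,13.6));print(n,p.round(1))
    o.append(cv2.resize(c["pixels"][y:y+150,x:x+130],(390,450),interpolation=cv2.INTER_CUBIC))
cv2.imwrite("pics/pre.png",np.hstack(o)[:,:,::-1])
E
```

```text
t 3.0 pos [429.2 -91.7  61.1] F [ 0.58  0.72 -0.17] open 0.999 q [-0.36  0.51  2.16  0.    0.47 -1.53]
R [[0.0, -0.921, 0.389], [-0.0, 0.389, 0.921], [-1.0, -0.0, 0.0]]
[428.4 -95.7  13.5] tool shift [47.6 -0.8 -4. ]
scene [320.3 264.4]
top [356.7 278.5]
```

View pics/pre.png

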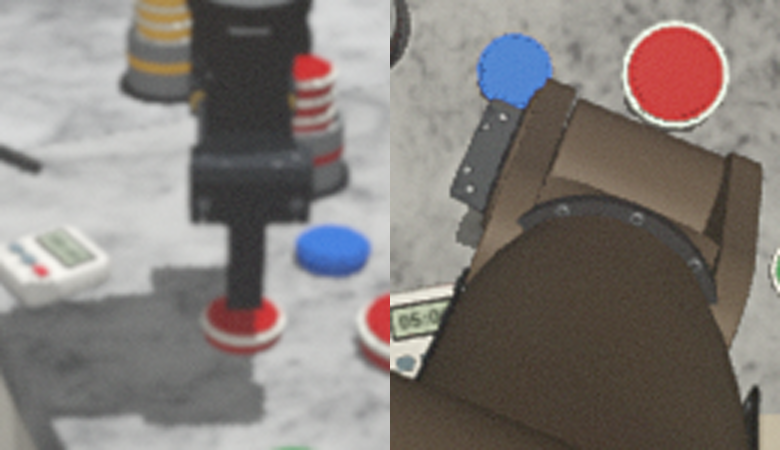

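The scene view shows the dish (at crop (243,325)) in line with the gripper and nothing under the fingers. Descending now.

Call:
{"op": "apply_moves", "data": {
  "increments": [
    [0,10,-0.5,-2,0],
    [0,12,-0.3,-2,0],
    [0,10,0,0,0],
    [0,7,0,0,0],
    [0,4,0,0,0],
    [0,3,0,0,0],
    [0,0,0,0,0],
    [0,0,0,0,0]
  ]
}}

```text
t: 3.9
eef_pos: [428.4, -95.7, 14.7]
tcp_rot: [-1.117, 1.571, 0.054]
ft_force: [0.0, 0.2, -0.5]
opening: 0.999
```

Call:
{"op": "apply_moves", "data": {
  "increments": [
    [0.3,1,0,0,0],
    [0.4,0,0,0,0],
    [1,0,0,0,0],
    [1,0,0,0,0],
    [1,0,0,0,0],
    [1,0,0,0,0],
    [1,0,0,0,0],
    [1,0,0,0,0],
    [1,0,0,0,0],
    [1,0,0,0,0]
  ]
}}

```text
t: 4.9
eef_pos: [428.3, -95.7, 13.6]
tcp_rot: [-0.58, 1.571, 0.591]
ft_force: [-0.5, 1.2, 2.0]
opening: 0.571
```

Call:
{"op": "apply_moves", "data": {
  "increments": [
    [1,-4,0,0,0],
    [1,-12,0,0,0],
    [1,-25,0,0,0],
    [1,-30,0,0,0],
    [1,-30,0,0,0],
    [1,-25,0,0,0],
    [1,-15,0,0,0],
    [1,-10,0,0,0],
    [1,0,0,0,0],
    [1,0,0,0,0]
  ]
}}

```text
t: 5.9
eef_pos: [428.1, -95.6, 164.2]
tcp_rot: [1.413, 1.57, 2.584]
ft_force: [0.7, 0.3, -1.2]
opening: 0.572
```

```bash
python3 - <<'E'
from h import *
from cell import imaging
plan([(556.4,81.5,164),(556.4,81.5,120)])
c=imaging.read_camera("scene");x,y=proj(c,(428.4,-95.7,155)).astype(int);print(x,y)
x=max(0,x-65);y=max(0,y-50)
cv2.imwrite("pics/lift.png",cv2.resize(c["pixels"][y:y+100,x:x+130],(650,500),interpolation=cv2.INTER_CUBIC)[:,:,::-1])
E
```

```text
t 5.9 pos [428.1 -95.6 164.2] F [ 0.66  0.3  -1.2 ] open 0.572 q [-0.37  0.32  2.07  0.    0.76 -1.54]
R [[-0.0, -0.921, 0.389], [0.0, 0.389, 0.921], [-1.0, 0.001, 0.0]]
[556.4  81.5 164. ] tool shift [ 2.000e-01 -4.930e+01  2.131e+02]
[556.4  81.5 120. ] tool shift [44. -0. -0.]
322 199
```

View pics/lift.png

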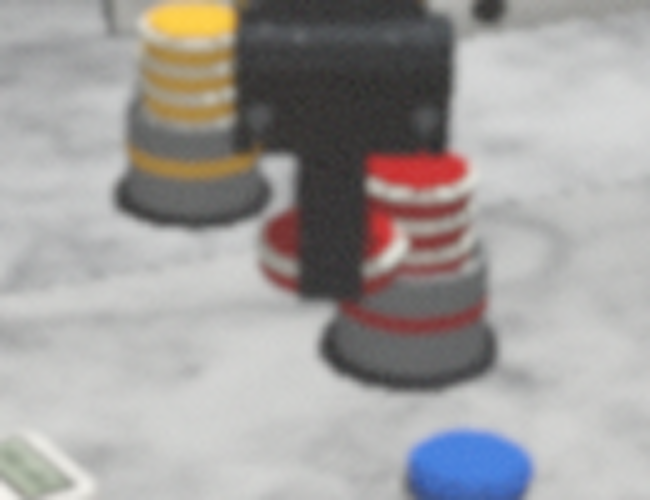

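The dish is held at crop (335,250), possibly tilted a few degrees about the jaw axis. Contact on the pile should level it. Moving above the red pile.

Call:
{"op": "apply_moves", "data": {
  "increments": [
    [1,0,-3,12,0],
    [1,0,-5,24,0],
    [1,0,-8,33,0],
    [1,0,-8,33,0],
    [1,0,-8,33,0],
    [1,0,-7,30,0],
    [1,0,-6,25,0],
    [1,0,-3,15,0],
    [1,0,-1,8,0],
    [1,0,0,0,0]
  ]
}}

```text
t: 6.95
eef_pos: [556.2, 82.0, 164.1]
tcp_rot: [1.916, 1.57, 3.087]
ft_force: [-0.3, 0.0, -1.9]
opening: 0.573
```

Call:
{"op": "apply_moves", "data": {
  "increments": [
    [1,6,0,0,0],
    [1,12,0,0,0],
    [1,12,0,0,0],
    [1,6,0,0,0],
    [1,0,0,0,0],
    [1,0,0,0,0]
  ]
}}

```text
t: 7.55
eef_pos: [556.4, 81.2, 128.5]
tcp_rot: [1.671, 1.571, 2.842]
ft_force: [-0.3, 0.8, -0.5]
opening: 0.569
```

```bash
python3 - <<'E'
from h import *
from cell import imaging
plan([(556.4,81.5,112)])
c=imaging.read_camera("scene");x,y=proj(c,(556.4,81.5,100)).astype(int);print(x,y)
x-=65;y-=50
cv2.imwrite("pics/above.png",cv2.resize(c["pixels"][y:y+100,x:x+130],(780,600),interpolation=cv2.INTER_CUBIC)[:,:,::-1])
E
```

```text
t 7.55 pos [556.4  81.2 128.5] F [-0.28  0.83 -0.52] open 0.569 q [ 0.03  0.52  1.82  0.    0.8  -1.14]
R [[-0.0, -0.921, 0.389], [0.0, 0.389, 0.921], [-1.0, 0.0, -0.0]]
[556.4  81.5 112. ] tool shift [16.5  0.1  0.2]
339 179
```

View pics/above.png

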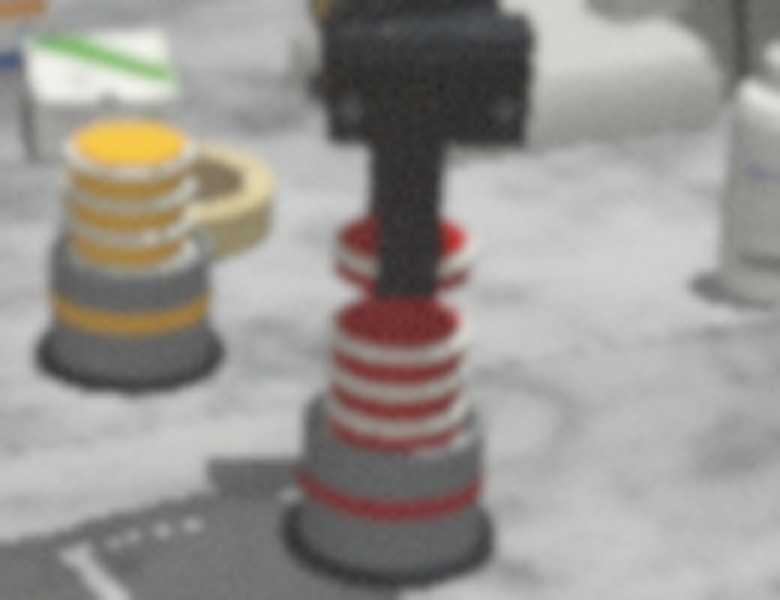

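The held dish (crop (404,245)) is in line over the red pile (397,322) along the carrier's leaning image axis, and nearly level. Now the gentle, guarded descent.

Call:
{"op": "apply_moves", "data": {
  "increments": [
    [1,4,0,0,0],
    [1,4,0,0,0],
    [1,3,0,0,0],
    [1,0,0,0,0]
  ]
}}

```text
t: 8.0
eef_pos: [556.1, 81.4, 117.1]
tcp_rot: [1.886, 1.57, 3.057]
ft_force: [-0.2, -0.3, -0.7]
opening: 0.572
```

Call:
{"op": "apply_moves", "data": {
  "increments": [
    [1,1,0,0,0],
    [1,1,0,0,0],
    [1,0,0,0,0]
  ]
}}

```text
t: 8.3
eef_pos: [556.3, 81.4, 115.6]
tcp_rot: [0.265, 1.571, 1.436]
ft_force: [0.3, -0.5, -0.5]
opening: 0.569
```

Call:
{"op": "apply_moves", "data": {
  "increments": [
    [1,1,0,0,0],
    [1,1,0,0,0],
    [1,0,0,0,0]
  ]
}}

```text
t: 8.6
eef_pos: [556.3, 81.4, 113.5]
tcp_rot: [1.594, 1.571, 2.765]
ft_force: [0.4, -0.2, -0.3]
opening: 0.573
```

Call:
{"op": "apply_moves", "data": {
  "increments": [
    [1,1,0,0,0],
    [1,1,0,0,0],
    [1,0,0,0,0]
  ]
}}

```text
t: 8.9
eef_pos: [556.3, 81.4, 111.5]
tcp_rot: [1.683, 1.571, 2.854]
ft_force: [-0.5, -0.6, -1.5]
opening: 0.57
```

Call:
{"op": "apply_moves", "data": {
  "increments": [
    [1,0.5,0,0,0],
    [1,0.5,0,0,0],
    [1,0,0,0,0]
  ]
}}

```text
t: 9.2
eef_pos: [556.3, 81.4, 110.6]
tcp_rot: [0.713, 1.571, 1.884]
ft_force: [0.0, 0.2, -0.7]
opening: 0.572
```

Call:
{"op": "apply_moves", "data": {
  "increments": [
    [1,0.5,0,0,0],
    [1,0.5,0,0,0],
    [1,0,0,0,0]
  ]
}}

```text
t: 9.5
eef_pos: [556.3, 81.4, 109.6]
tcp_rot: [0.988, 1.571, 2.159]
ft_force: [0.2, -0.5, -0.7]
opening: 0.57
```

Call:
{"op": "apply_moves", "data": {
  "increments": [
    [1,0.5,0,0,0],
    [1,0,0,0,0]
  ]
}}

```text
t: 9.7
eef_pos: [556.4, 81.4, 109.2]
tcp_rot: [-0.547, 1.571, 0.624]
ft_force: [-0.5, -0.3, 0.5]
opening: 0.569
```

Call:
{"op": "apply_moves", "data": {
  "increments": [
    [1,0.5,0,0,0],
    [1,0,0,0,0]
  ]
}}

```text
t: 9.9
eef_pos: [556.4, 81.4, 109.1]
tcp_rot: [-1.013, 1.57, 0.158]
ft_force: [-1.3, 0.7, 5.2]
opening: 0.571
```

Contact: Fz has risen to 5 N and z has stopped following. One small step to confirm, then a short hold.

Call:
{"op": "apply_moves", "data": {
  "increments": [
    [1,0.3,0,0,0],
    [1,0,0,0,0],
    [1,0,0,0,0]
  ]
}}

```text
t: 10.2
eef_pos: [556.4, 81.4, 109.1]
tcp_rot: [-1.101, 1.57, 0.07]
ft_force: [-3.2, -0.6, 8.9]
opening: 0.572
```

The force has risen steadily to about 9 N. Releasing.

Call:
{"op": "apply_moves", "data": {
  "increments": [
    [1,0,0,0,0],
    [0.38,0,0,0,0],
    [0.3,0,0,0,0],
    [0.2,0,0,0,0],
    [0.1,0,0,0,0],
    [0,0,0,0,0],
    [0,0,0,0,0],
    [0,0,0,0,0],
    [0,0,0,0,0]
  ]
}}

```text
t: 11.1
eef_pos: [556.3, 81.4, 108.3]
tcp_rot: [0.009, 1.571, 1.18]
ft_force: [-0.4, -0.0, 0.9]
opening: 0.999
```

Fully open with the force gone. Rising straight up and then back toward the base, clear of the top view.

Call:
{"op": "apply_moves", "data": {
  "increments": [
    [0,-5,0,0,0],
    [0,-12,0,0,0],
    [0,-25,0,0,0],
    [0,-30,0,0,0],
    [0,-30,0,0,0],
    [0,-20,0,0,0],
    [0,0,10,-15,0],
    [0,0,15,-30,0],
    [0,0,15,-30,0],
    [0,0,15,-30,0]
  ]
}}

```text
t: 12.1
eef_pos: [463.7, 5.6, 231.3]
tcp_rot: [-1.257, 1.57, -0.086]
ft_force: [0.5, -0.4, -0.8]
opening: 1.002
```

Call:
{"op": "apply_moves", "data": {
  "increments": [
    [0,0,10,-30,0],
    [0,0,10,-30,0],
    [0,0,0,-20,0],
    [0,0,0,0,0],
    [0,0,0,0,0]
  ]
}}

```text
t: 12.6
eef_pos: [415.5, -59.9, 231.1]
tcp_rot: [-1.306, 1.569, -0.136]
ft_force: [0.5, 0.5, 0.4]
opening: 1.001
```

```bash
python3 - <<'E'
from h import *
from cell import imaging
plan([])
o=[];P={}
for n,x,y in(("scene",280,125),("top",225,165)):
    c=imaging.read_camera(n);im=c["pixels"]
    h=cv2.cvtColor(im,cv2.COLOR_RGB2HSV);m=((h[...,0]<8)|(h[...,0]>170))&(h[...,1]>130)
    k,l,st,ce=cv2.connectedComponentsWithStats(m.astype(np.uint8))
    p=proj(c,(556.4,81.5,109)).astype(int);i=l[p[1],p[0]];P[n]=(c,ce[i]);print(n,p,ce[i],st[i])
    o.append(cv2.resize(im[y:y+100,x:x+100],(400,400),interpolation=cv2.INTER_CUBIC))
X,e=tri([ray(*P[n]) for n in P]);print(X,e)
cv2.imwrite("pics/end.png",np.hstack(o)[:,:,::-1])
E
```

```text
t 12.6 pos [415.5 -59.9 231.1] F [0.54 0.5  0.37] open 1.001 q [-0.3   0.19  2.02  0.    0.93 -1.47]
R [[0.001, -0.921, 0.39], [-0.0, 0.39, 0.921], [-1.0, -0.001, 0.0]]
scene [340 175] [340.27358491 176.05660377] [332 173  18   7 106]
top [272 211] [272.72576832 211.86288416] [262 201  23  23 423]
[555.91542907  80.70160745 109.05804031] [np.float64(0.3646782395414546), np.float64(0.36467823954154305)]
```

View pics/end.png

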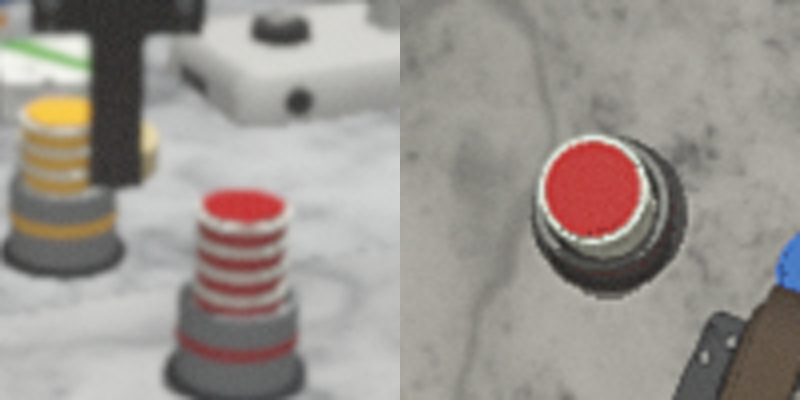

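The dish sits level and centred on the red pile (crop (245,205) and (593,188)). Its top is now 109 mm up against 94 mm before, at (555.9, 80.7), and the robot is clear. Handing in.

```bash
python3 -c "
from cell import env
print(env.job_done())"
```

```text
the job is handed in; nothing more can be done
None
```

The loose red dish is stacked on the red pile, and I handed the job in at about 12.7 s. No verdict was reported.

- **Picking:** I took the smaller of the two red discs, found by two-camera triangulation at (428, -96) mm. It was gripped at 57% opening, which is about 54 mm and matches its 55 mm diameter.
- **Placing:** I lowered it over the red-banded carrier at (556, 81.5) mm in steps of 0.3 to 1 mm near the pile. It touched at TCP z of about 109 mm. The force rose to about 5 N, then 9 N, and I held for a moment before letting go and backing off.
- **Final check:** The top of the pile rose from 93.7 to 109.1 mm, which is one dish height. The new dish is within about 1 mm of where the pile's centre was measured. It looks level in both views, and the gripper is well clear with no load on the wrist.
- **Disagreements:** After lifting, the dish looked tilted by perhaps 4 degrees in the grip, but it settled flat on the pile. Triangulated tops read about 1.4 mm low for the loose dishes, within calibration error.
- **Not measured at the end:** I did not re-measure the loose amber dish. The arm never went near it.

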